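Seat the inlay and hold the pot stand against the sprung stop

ROBOT

A 7-joint arm with a two-finger parallel gripper is mounted at the origin on a cart in front of the work surface, level with it; the furniture and walls round the work are solid. World frame = base frame: x ahead of the robot, y to its left, z up, the work surface at z = 0. Lengths are in m, angles in rad, forces in N, time in s.
With the tool pointing down it reaches from about 0.35 to 0.9 m from the base axis. Payload 19.9 kg.
Tool frame: the origin (TCP) lies between the finger pads; the fingertips stand 19 mm ahead of it and the grasp point (between the pads) is the TCP; z points along the fingers, y is the line along which they close (so a half turn about z gives the same grasp; the last joint's range is limited). The gripper opens to 94 mm and grips with 3 to 60 N. Pads are 16 mm wide; open, the fingers measure 119 mm over their backs; the gripper's body (75 mm by 177 mm) begins 78 mm behind the grasp point.
Start: joints at [1.145, 0.417, -0.01, 1.614, 0.005, 1.111, -0.053], TCP at [0.234, -0.58, 0.187] pointing down, gripper open.
Joint ranges: [-2.81, 2.81], [-0.39, 2.02], [-1.27, 1.25], [0.06, 2.57], [-1.19, 4.33], [0.19, 2], [-2.82, 2.82]. Speed limits (rad/s): [1.89, 1.89, 2.39, 2.39, 3.01, 3.01, 3.01].

INTERFACE

Orientations are given as a 3x3 rotation matrix whose columns are the frame's x, y, z axes.
In Python, from rig import robot gives the robot as it stands. Calls block until the motion is done:
- robot.move_ptp(position, orientation): joint-space move of the TCP to a pose.
- robot.move_linear(position, velocity=0.15, frame=None, threshold=None): straight line of the TCP; frame=None keeps the orientation; velocity is the mean speed in m/s. With threshold (N) it stops when the force on the tool has changed by that much, and returns True; else False.
- robot.goto_joints(angles): joint-space move.
- robot.gripper_to(opening): finger opening in m; the grip force is fixed at half the most; returns when the fingers have stopped.
- robot.pause(seconds).
- robot.ik(position, orientation): joint angles nearest the present ones, or None.
- robot.get_state(): the state.
- robot.grab_frame(name): name is "scene" or "top" or "wrist"; returns the picture (480x640x3 uint8, red, green, blue); there is no depth.
- robot.camera_info(name): a dict with "fx", "fy", "cx", "cy" (pixels), "dist" ([k1, k2, p1, p2, k3] as OpenCV has them; the pictures are not rectified), "rvec" (rotation vector, rad) and "tvec" (3), from world to camera coordinates, as OpenCV has them. Camera axes: x right, y down, z forward; pixel columns grow to the right and rows downward; lengths in m; the calibration is good to about 2 mm. A picture is of the moment at which its call begins: read the wrist's pose just before it. camera_info takes no time and is no camera call; for the wrist camera it gives the pose at the moment of the call.
A pose or a line that the arm cannot do raises robot.PlanningError and nothing moves.
- robot.sign_off(): hands the job in; it is judged then, once.
The state is a dict: "time": time; "qpos": joint angles; "joint_vel": joint speeds; "effort": joint torques, N m; "ee_pos": TCP position; "tool_rot": TCP orientation; "force": force on the tool from outside, world axes, zero at the start; "moment": the same for the moment, N m; "opening": finger opening in m; "grasp_force": force on a finger pad.
Only numpy, scipy, OpenCV 4.12 (cv2) and the standard library are available. Lean on these libraries where they do the work, as an engineer would, in place of code of your own. Each camera call takes 0.05 s, during which the arm holds its last target. There are 200 camera calls.

TASK

Lay the round cork inlay flat into the round recess of the wooden pot stand and let go of it. Then push the pot stand by its near face along the jig against the sprung stop until the stop's pointers are midway between the two black lines on the rails (half its travel; never to its end), and finish while still pressing it there steadily, with the inlay left free so that I can drive its screw. Leave the square inlay and everything else where it is.

Things in the scene. Friction and masses are not known exactly. Their poses are not given: they have to be found in the camera images.
- jig: Fixed assembly jig: plywood board 300 (x) x 150 (y) x 8 mm, two aluminium guide rails (tops at z = 24 mm, 104 mm apart inside), sprung stop and its 48 mm high housing at the far end, near end open. Origin: centre of the underside; x runs along the channel towards the stop, z up. Two black lines across each rail, at x = 92 and 102 mm: the pointers reach them with the stop 7 and 17 mm in.
- stop (a joint): How far the sprung stop plate is pressed in, m: 0 at rest, 0.024 at the end of its travel, growing along the jig's +x. Aim: 0.012. It is a spring of 500 N/m that starts at 4 N, so 10 N at 0.012.
- stop_face (a point): Centre of the front face of the sprung stop, a steel plate 96 mm wide, 32 mm high (11 to 43 mm above the worktop), 8 mm thick, with a pointer level with this face over either rail. At rest at x = 85 mm, y = 0, z = 27 mm in the jig's frame; moves with the plate along the jig's +x.
- stand: Pot stand of waxed, slippery wood: block 100 x 100 x 36 mm, about 0.35 kg, loose on the jig's 8 mm board, sliding between the rails with 2 mm play. Origin: centre of its underside; axes as the jig's: near face at x = -50 mm, far face (meets the stop) at x = +50 mm. In the middle of its top a round recess 54 mm across, 10 mm deep (floor at z = 26 mm), 2 mm chamfer.
- round_inlay: Round cork inlay for the recess: disc 50 mm across, 24 mm thick, about 0.05 kg, with a brass screw in the middle of its top; lies flat on the worktop. Origin: centre of its underside, z up. Seated, it stands 14 mm proud of the pot stand.
- square_inlay: Square cork inlay 50 x 50 x 24 mm that belongs elsewhere; must stay where it is. Origin: centre of its underside.
- screwdriver: Screwdriver with a black handle, 180 mm long, lying on the worktop to the left of the jig's far end; leave it alone.
- drinking_glass: Small glass 49 mm across, 62 mm high; leave it alone. Origin: centre of its underside.
- salt: Salt shaker 44 mm across, 90 mm high; leave it alone. Origin: centre of its underside.

How it is judged:
By the outcome, as a careful person would: the job done as asked, in the order asked, and still so for the second after the job is handed in, while the arm keeps its last pose, push and grip.
It also fails if it takes over 48 s, if anything falls off the work surface, if the arm or the gripper's body presses on something with over 40 N, if the wrist force passes 120 N, or if a joint passes its speed limit or range.

## Working session

There is one attempt and no reset: what is moved stays moved. The work goes in short steps, each a Python script; the robot and the scene stay as the last script left them, time stands still between calls to the robot, and variables do not carry over. Pictures are saved under pics/ and viewed, at most 10 in all, crops included, and the job is handed in when it is done.

```bash
ls; mkdir -p pics
python3 - <<'E'
from rig import robot
import cv2,numpy as np
for n in("scene","top"):
    cv2.imwrite(f"pics/{n}0.png",robot.grab_frame(n)[:,:,::-1])
    c=robot.camera_info(n);R=cv2.Rodrigues(np.array(c["rvec"]))[0];print(n,c,-R.T@np.array(c["tvec"]).ravel())
print(robot.get_state())
E
```

```text
pics
scene {'fx': 457.6208408353966, 'fy': 457.6208408353966, 'cx': 316.17366365311955, 'cy': 238.66470137742215, 'dist': array([-0.05407826,  0.        ,  0.        ,  0.        ,  0.        ]), 'rvec': array([ 0.96387966, -2.16974438,  1.30212914]), 'tvec': array([0.43484787, 0.22373509, 0.60090851])} [-0.03256772  0.6052144   0.48259297]
top {'fx': 587.5849784762289, 'fy': 587.5849784762289, 'cx': 316.65345598033264, 'cy': 242.64113468631882, 'dist': array([-0.1897112,  0.       ,  0.       ,  0.       ,  0.       ]), 'rvec': array([ 2.14057187, -2.13440056,  0.1747249 ]), 'tvec': array([0.04847487, 0.57252147, 1.4516781 ])} [0.33075044 0.05147062 1.52494422]
{'time': 0.1, 'qpos': array([ 1.14549418,  0.417926  , -0.01029754,  1.61410402,  0.0046726 ,
        1.11068301, -0.05300224]), 'joint_vel': array([ 7.22920736e-05, -1.33249220e-03,  1.23486750e-03, -3.68633302e-05,
       -6.14402353e-04, -7.77752794e-04, -3.55864347e-04]), 'effort': array([ 1.26281644e-03, -8.52571678e+01,  6.39772620e-01, -4.26696646e+01,
       -4.88371553e-02,  1.63529534e-02, -5.53411644e-05]), 'ee_pos': array([ 0.23389163, -0.57920503,  0.18658473]), 'tool_rot': array([[ 9.27251909e-01,  3.74437817e-01, -4.68358570e-04],
       [ 3.74438105e-01, -9.27251381e-01,  9.91313960e-04],
       [-6.31006955e-05, -1.09456906e-03, -9.99999399e-01]]), 'force': array([-0.64991739, -0.34487751, -0.25136317]), 'moment': array([ 0.00499996, -0.01686625, -0.01957007]), 'grasp_force': 0.0, 'opening': 0.0939054073870469}
```

View pics/top0.png

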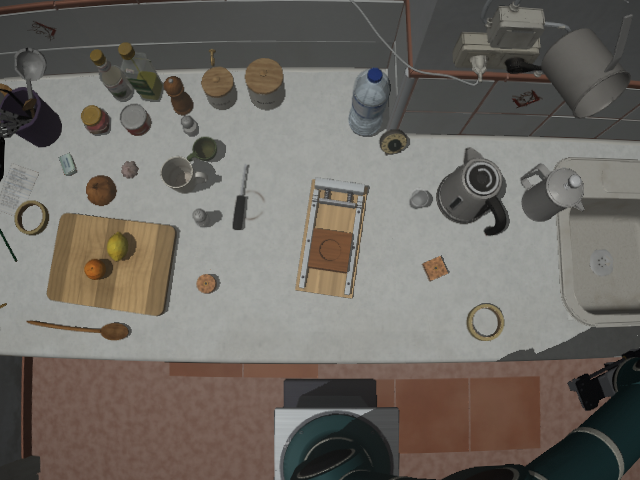

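View pics/scene0.png

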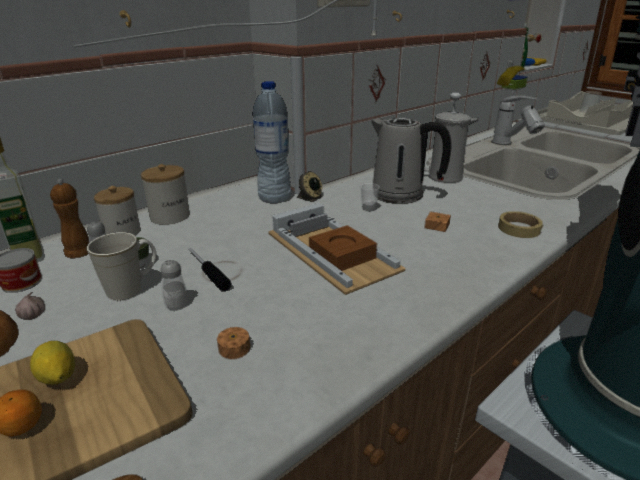

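The top view shows the jig tilted a few degrees (corners about (314,178), (368,185), (352,297), (297,290)), with the stand and its recess near (330,252). The round inlay is at (206,283) and the square one at (435,268). The scene view confirms this, with the salt at (172,285) well clear of the inlay at (234,342).

```bash
cat > h.py <<'E'
from rig import robot
import cv2,numpy as np
def ray(c,uv,z):
    K=np.array([[c["fx"],0,c["cx"]],[0,c["fy"],c["cy"]],[0,0,1]])
    p=cv2.undistortPoints(np.array(uv,float).reshape(-1,1,2),K,np.array(c["dist"]))[:,0]
    R=cv2.Rodrigues(np.array(c["rvec"]))[0];o=-R.T@np.array(c["tvec"]).ravel()
    d=np.c_[p,np.ones(len(p))]@R
    return o+d*((z-o[2])/d[:,2])[:,None]
def down(a,tilt=0):  # tool y axis at world angle a, pointing down
    y=np.array([np.cos(a),np.sin(a),0]);z=np.array([0,0,-1.]);return np.c_[np.cross(y,z),y,z]
def snap(n,name):
    c=robot.camera_info(n);im=robot.grab_frame(n)[:,:,::-1].copy();cv2.imwrite(f"pics/{name}.png",im);return c,im
E
python3 - <<'E'
from h import *
c=robot.camera_info("top")
J=ray(c,[(314,178),(368,185),(352,297),(297,290)],.008);print("jig",J.round(3),J.mean(0))
n=(J[0]+J[1]-J[2]-J[3])/2;print("axis deg",np.degrees(np.arctan2(n[1],n[0])),np.linalg.norm(n))
print("stand",ray(c,[(331,251)],.044));print("round",ray(c,[(206,283)],.024), "scene", ray(robot.camera_info("scene"),[(234,337)],.024))
print("salt",ray(c,[(203,220)],0))
p=ray(c,[(206,283)],.024)[0]
st=robot.get_state()
for a in np.radians(range(-90,91,30)):
    print(np.degrees(a),robot.ik([p[0],p[1],.2],down(a)))
print(robot.camera_info("wrist"))
E
```

```text
jig [[ 0.754  0.058  0.008]
 [ 0.735 -0.086  0.008]
 [ 0.437 -0.042  0.008]
 [ 0.454  0.101  0.008]] [0.5948779  0.00754106 0.008     ]
axis deg -8.357462508328585 0.3018611934752723
stand [[0.55130359 0.01350523 0.044     ]]
round [[0.46973846 0.3351519  0.024     ]] scene [[0.46391435 0.337684   0.024     ]]
salt [[0.64021615 0.35322586 0.        ]]
-90.0 [ 0.16746669  0.58150291 -1.17197978  1.69583016  0.56271253  1.24944726
 -2.70369823]
-59.99999999999999 [-0.09739281  0.40847541 -0.74104934  1.70315071  0.29863875  1.14659362
 -1.96913053]
-29.999999999999996 [-0.02339864  0.43918145 -0.8478733   1.70094512  0.35468553  1.163216
 -1.49093817]
0.0 [ 0.06673399  0.49052243 -0.98837214  1.69841734  0.43713141  1.19256058
 -1.03356331]
29.999999999999996 [ 0.09733989  0.51312752 -1.04009099  1.69760296  0.47033303  1.20611452
 -0.53642601]
59.99999999999999 [ 0.16707241  0.58102807 -1.1711637   1.69583974  0.56210563  1.24913444
 -0.08522964]
90.0 [ 0.17102502  0.5858495  -1.17939612  1.6957439   0.56824831  1.25231831
  0.43356718]
{'fx': 371.6615629550469, 'fy': 371.6615629550469, 'cx': 321.09738579091186, 'cy': 236.1729885517476, 'dist': array([-0.06209132,  0.        ,  0.        ,  0.        ,  0.        ]), 'rvec': array([-2.43652389,  1.6425672 ,  0.19685159]), 'tvec': array([-0.62417016, -0.02513771,  0.38991043])}
```

Run:
```python
from h import *
D=down(np.radians(81.6))
st=robot.get_state();p=st["ee_pos"]
robot.move_linear([.26,-.50,.36],velocity=.3)
robot.move_ptp([.42,-.1,.36],D)
robot.move_ptp([.467,.336,.19],D)
print(robot.get_state()["time"],robot.get_state()["ee_pos"],robot.get_state()["qpos"])
c,im=snap("wrist","w1");np.save("w1.npy",c,allow_pickle=True)
R=cv2.Rodrigues(c["rvec"])[0];print("cam",-R.T@c["tvec"])
hsv=cv2.cvtColor(im,cv2.COLOR_BGR2HSV)
m=cv2.morphologyEx(cv2.inRange(hsv,(3,70,40),(25,255,255)),cv2.MORPH_OPEN,np.ones((5,5)))
for k in sorted(cv2.findContours(m,0,2)[0],key=cv2.contourArea)[-4:]:
    (u,v),r=cv2.minEnclosingCircle(k);print(u,v,r,cv2.contourArea(k),ray(c,[(u,v)],.024))
```

```text
4.2333 [0.46765467 0.33508627 0.19001725] [ 0.19822831  0.63717789 -1.24350087  1.71024759  0.63254805  1.26547462
  0.23273707]
cam [0.39979265 0.34558701 0.38788918]
578.0 48.5 61.73542022705078 3309.0 [[0.34348059 0.59755644 0.024     ]]
464.0 424.0 175.4822998046875 3482.0 [[0.73892128 0.46612371 0.024     ]]
64.0 287.0 84.38611602783203 6802.5 [[0.50269505 0.04931943 0.024     ]]
537.896240234375 202.5 137.03375244140625 38009.5 [[0.48502174 0.55356371 0.024     ]]
```

View pics/w1.png

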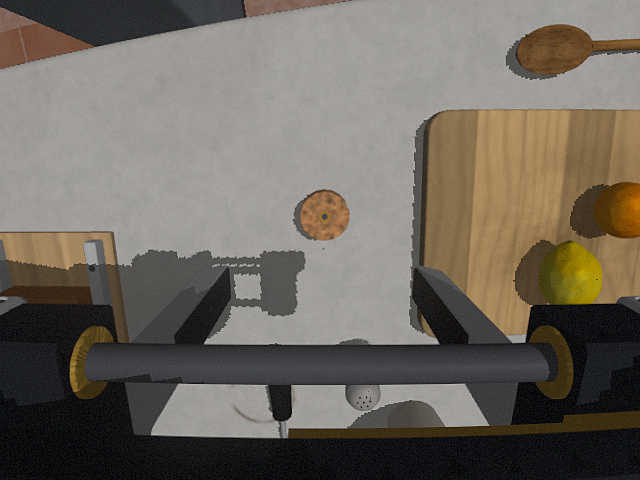

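The wrist view shows the inlay at (325,215), radius about 25 px. Nothing is within finger reach, and the board edge at u=415 is clear.

Run:
```python
from h import *
c=np.load("w1.npy",allow_pickle=True).item()
im=cv2.imread("pics/w1.png");s=im[180:250,290:360]
m=cv2.inRange(cv2.cvtColor(s,cv2.COLOR_BGR2HSV),(3,70,60),(25,255,255))
k=max(cv2.findContours(m,0,2)[0],key=cv2.contourArea)
(u,v),r=cv2.minEnclosingCircle(k);P=ray(c,[(u+290,v+180),(u+290+r,v+180)],.024);p=P[0]
print(u+290,v+180,P,"dia",2*np.linalg.norm(P[1]-P[0]))
D=down(np.radians(81.6))
assert .45<p[0]<.49 and .32<p[1]<.35
print(robot.ik([p[0],p[1],.032],D))
robot.move_linear([p[0],p[1],.08],velocity=.15)
robot.move_linear([p[0],p[1],.032],velocity=.08)
robot.gripper_to(.044)
s=robot.get_state();print(s["time"],s["ee_pos"],s["opening"],s["grasp_force"],s["force"])
```

```text
323.77983474731445 214.48353958129883 [[0.46597272 0.33818271 0.024     ]
 [0.46969096 0.36330588 0.024     ]] dia 0.05079367001884275
[ 0.07857541  0.80302955 -1.06029832  1.8313806   0.82446176  1.0255688
  0.0994527 ]
6.8167 [0.46599062 0.33816655 0.03199149] 0.04394694199142875 0.0 [-0.09360512 -0.55625149 -0.1076149 ]
```

Run:
```python
from h import *
c,im=snap("wrist","w2");np.save("w2.npy",c,allow_pickle=True)
_,s=snap("scene","s2")
out=np.hstack([im[150:450,160:480],cv2.resize(s[230:430,130:343],(320,300))]);cv2.imwrite("pics/w2c.png",out)
```

```text
(no output)
```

View pics/w2c.png

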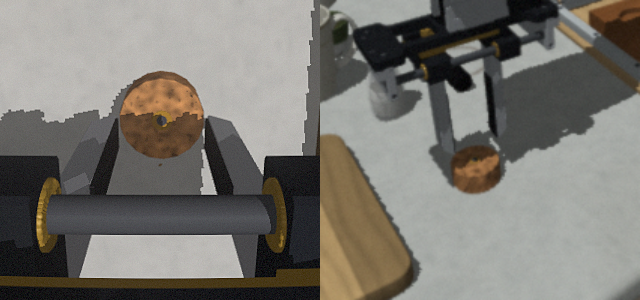

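The fingers closed behind the inlay's middle (robot-far side), and it slid out towards the robot. It is still flat, with its screw at about full-frame (322,271). I'll re-measure it.

Run:
```python
from h import *
c=np.load("w2.npy",allow_pickle=True).item()
print("wrist",ray(c,[(322,271),(322,221)],.024))
# TCP and tips projected into the wrist image
st=robot.get_state();R=st["tool_rot"];p=st["ee_pos"]
K=np.array([[c["fx"],0,c["cx"]],[0,c["fy"],c["cy"]],[0,0,1]])
pts=np.array([p,p+R@[0,.022,.019],p+R@[0,-.022,.019],p+R@[.008,.022,.019],p+R@[-.008,.022,.019]])
print(cv2.projectPoints(pts,c["rvec"],c["tvec"],K,c["dist"])[0].reshape(-1,2))
print(R.round(3))
C=robot.camera_info("scene");im=cv2.imread("pics/s2.png");
x=cv2.inRange(cv2.cvtColor(im,cv2.COLOR_BGR2HSV),(3,70,40),(25,255,255))[310:370,205:270]
k=max(cv2.findContours(x,0,2)[0],key=cv2.contourArea);print(cv2.boundingRect(k))
b=cv2.boundingRect(k);print("scene",ray(C,[(205+b[0]+b[2]/2,310+b[1]+b[3]/2)],.012))
```

```text
wrist [[0.46849771 0.33861748 0.024     ]
 [0.43907117 0.34292741 0.024     ]]
[[320.65220511 271.55698355]
 [356.69072942 261.33780737]
 [284.69556191 261.29463342]
 [357.00490397 248.72616588]
 [356.37693293 273.7306142 ]]
[[-0.989  0.146  0.   ]
 [ 0.146  0.989  0.   ]
 [-0.     0.    -1.   ]]
(12, 17, 33, 32)
scene [[0.46531552 0.3390756  0.012     ]]
```

Run:
```python
from h import *
a=cv2.imread("pics/w2.png")[200:350,220:430];b=cv2.imread("pics/s2.png")[270:370,190:290]
cv2.imwrite("pics/w2d.png",np.hstack([cv2.resize(a,(490,350),interpolation=2),cv2.resize(b,(300,350),interpolation=2)]))
s=robot.get_state();print(s["opening"],s["grasp_force"],s["force"],s["qpos"])
```

```text
0.043673183097003396 0.0 [-0.4710628  -0.25891358 -0.03331419] [ 0.08165766  0.80675623 -1.06604988  1.83128883  0.82954019  1.02908181
  0.09599918]
```

View pics/w2d.png

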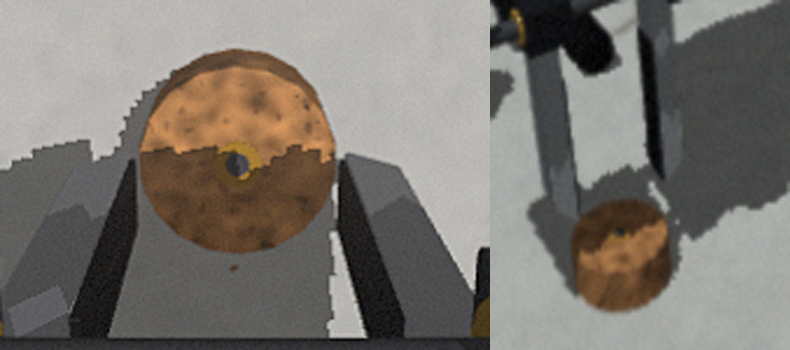

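The enlarged view shows the fingertips at about (278,268) and (366,266), beside the inlay's outline but not touching it. They look higher than they should be, so I'll triangulate them against the scene view.

Run:
```python
from h import *
c=np.load("w2.npy",allow_pickle=True).item();C=robot.camera_info("scene")
st=robot.get_state();R=st["tool_rot"];p=st["ee_pos"];print(p)
K=np.array([[c["fx"],0,c["cx"]],[0,c["fy"],c["cy"]],[0,0,1]]);KS=np.array([[C["fx"],0,C["cx"]],[0,C["fy"],C["cy"]],[0,0,1]])
for d in(.019,0,-.01,-.02):
    P=np.array([p+R@[.008,s*.022,d] for s in(1,-1)]);
    print(d,cv2.projectPoints(P,c["rvec"],c["tvec"],K,c["dist"])[0].reshape(-1,2).round(),cv2.projectPoints(P,C["rvec"],C["tvec"],KS,C["dist"])[0].reshape(-1,2).round())
for w,s in(((365.7,266.4),(218,331)),((278,268.6),(248.3,321.4))):
    for z in(.013,.03,.04,.05): print(z,ray(c,[w],z)[0].round(4),ray(C,[s],z)[0].round(4))
```

```text
[0.46597683 0.33820394 0.0320086 ]
0.019 [[357. 249.]
 [284. 249.]] [[223. 350.]
 [249. 340.]]
0 [[360. 258.]
 [281. 258.]] [[221. 341.]
 [248. 330.]]
-0.01 [[362. 263.]
 [279. 263.]] [[220. 335.]
 [247. 325.]]
-0.02 [[364. 270.]
 [277. 269.]] [[220. 330.]
 [247. 320.]]
0.013 [0.4732 0.365  0.013 ] [0.5056 0.3423 0.013 ]
0.03 [0.4673 0.3637 0.03  ] [0.4861 0.3519 0.03  ]
0.04 [0.4639 0.363  0.04  ] [0.4747 0.3575 0.04  ]
0.05 [0.4604 0.3622 0.05  ] [0.4632 0.363  0.05  ]
0.013 [0.4668 0.3116 0.013 ] [0.4934 0.2921 0.013 ]
0.03 [0.4614 0.3145 0.03  ] [0.4744 0.3035 0.03  ]
0.04 [0.4583 0.3162 0.04  ] [0.4632 0.3101 0.04  ]
0.05 [0.4551 0.3179 0.05  ] [0.452  0.3168 0.05  ]
```

The two views agree that the tips are about 18 mm behind the reported TCP (z≈0.050), not 19 mm ahead of it as the spec says. So the fingers closed above the inlay. I'll open, find the real tip height by touching the worktop gently around the inlay, then grip relative to that.

Run:
```python
from h import *
robot.gripper_to(.094)
p=np.array([.4672,.3384,0])
print(robot.move_linear([*p[:2],-.006],velocity=.08,threshold=4))
s=robot.get_state();print(s["ee_pos"],s["force"])
hit=robot.move_linear([*p[:2],-.032],velocity=.02,threshold=3)
s=robot.get_state();print(hit,s["time"],s["ee_pos"],s["force"]);z0=s["ee_pos"][2]
np.save("z0.npy",z0)
if hit and z0<-.008:
    robot.move_linear([*p[:2],z0+.0125],velocity=.05)
    robot.gripper_to(.042)
    s=robot.get_state();print(s["time"],s["ee_pos"],s["opening"],s["grasp_force"],s["force"])
```

```text
False
[ 0.46701148  0.33862712 -0.00606903] [-0.29343607  0.26642638  0.39956799]
True 9.1583 [ 0.4672015   0.33836322 -0.01798443] [-0.57000532 -1.25954408  6.01995071]
10.3333 [ 0.46718796  0.3383802  -0.00550397] 0.04921065604927621 29.999921321868896 [-0.39146451  0.21336826 -0.34129549]
```

Contact came at TCP z = −0.018, which confirms the tip offset. The inlay is now gripped at 49.2 mm with 30 N. Next I'll lift it and look at the recess from close up.

Run:
```python
from h import *
a=np.radians(-8.36);ax=np.array([np.cos(a),np.sin(a),0]);D=down(a+np.pi/2)
robot.move_linear([.4672,.3384,.14],velocity=.2)
q=np.array([.5513,.0135,0])+.085*ax
robot.move_ptp([q[0],q[1],.15],D)
s=robot.get_state();print(s["time"],s["ee_pos"],s["opening"],s["grasp_force"],s["force"],s["qpos"])
c,im=snap("wrist","w3");np.save("w3.npy",c,allow_pickle=True)
```

```text
12.6167 [0.63504505 0.00288678 0.15003083] 0.04889438813518949 29.999853372573853 [-0.17252034  1.05423717 -0.35705873] [ 0.68168116  0.74462469 -1.12506333  1.59724273  0.69858853  1.25380611
  0.85816166]
```

View pics/w3.png

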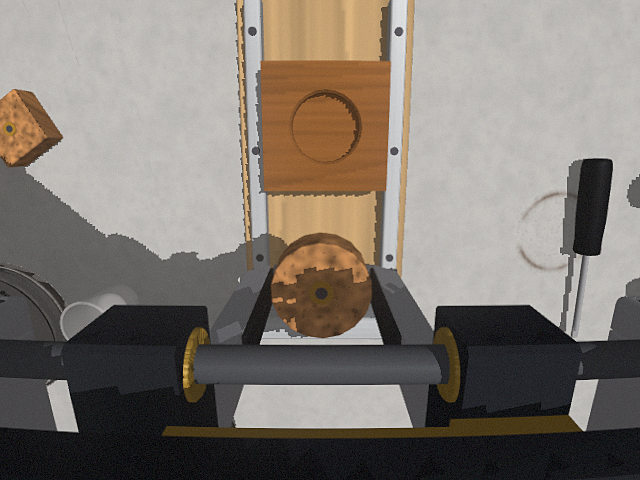

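The inlay hangs level in the grip with its screw at (321,293). The recess rim is centred at about (326,127), and the stand's top runs from (260,61) to (389,191).

Run:
```python
from h import *
c=np.load("w3.npy",allow_pickle=True).item();im=cv2.imread("pics/w3.png")
P=ray(c,[(260,61),(391,61),(387,191),(261,191)],.044);print(P.round(4),P.mean(0).round(4),[np.linalg.norm(P[i]-P[i-1]).round(4) for i in range(4)])
# recess: rim ellipse (left,right,top,bottom)
Q=ray(c,[(290,127),(362,127),(326,90),(326,163)],.044);print(Q.round(4),"centre",((Q[0]+Q[1])/2)[:2],((Q[2]+Q[3])/2)[:2],np.linalg.norm(Q[0]-Q[1]),np.linalg.norm(Q[2]-Q[3]))
print("inlay in hand",ray(c,[(321,293)],.1795),"tcp .6350 .0029")
# rails edges direction: left rail screws, right rail screws at z .024
S=ray(c,[(252,31),(256,151),(260,258),(399,31),(394,151),(389.5,258)],.024)
for A in(S[:3],S[3:]): d=A[2]-A[0];print(np.degrees(np.arctan2(d[1],d[0])))
print("channel mid",(S[:3]+S[3:])/2)
```

```text
[[ 0.4971 -0.0242  0.044 ]
 [ 0.5113  0.0752  0.044 ]
 [ 0.6104  0.0613  0.044 ]
 [ 0.5957 -0.0409  0.044 ]] [0.5536 0.0179 0.044 ] [np.float64(0.1), np.float64(0.1004), np.float64(0.1001), np.float64(0.1033)]
[[ 0.5491 -0.0092  0.044 ]
 [ 0.5572  0.0471  0.044 ]
 [ 0.5256  0.0228  0.044 ]
 [ 0.581   0.015   0.044 ]] centre [0.55312042 0.01891943] [0.55326193 0.0188942 ] 0.056876388937419156 0.05597409663677361
inlay in hand [[0.63585213 0.00297557 0.1795    ]] tcp .6350 .0029
-8.198530554427183
-8.343490098961956
channel mid [[0.47714555 0.0295713  0.024     ]
 [0.57161063 0.0157287  0.024     ]
 [0.66598595 0.00211995 0.024     ]]
```

Every size checks out: the stand is 100 mm and the recess is 54 mm plus its chamfer. The recess centre is at (0.5533, 0.0186) and agrees with the channel's centreline. Now I'll place the inlay.

Run:
```python
from h import *
t=[.5527,.0185]
robot.move_linear([*t,.13],velocity=.15)
robot.move_linear([*t,.052],velocity=.12)
hit=robot.move_linear([*t,.0275],velocity=.03,threshold=3)
s=robot.get_state();print(hit,s["time"],s["ee_pos"],s["opening"],s["grasp_force"],s["force"])
```

```text
True 14.9333 [0.55244673 0.01860107 0.02834112] 0.04915366176540524 29.99813675880432 [0.32552788 0.84446069 4.23594678]
```

Contact came at z=0.0283 against 0.0285 expected, so the inlay is on the recess floor. Release, retreat to the near side and check.

```bash
cat >> h.py <<'E'
A=np.radians(-8.3);AX=np.array([np.cos(A),np.sin(A),0]);T=np.radians(15)
ZT=np.cos(T)*np.array([0,0,-1.])+np.sin(T)*AX
YT=np.array([-AX[1],AX[0],0]);TILT=np.c_[np.cross(YT,ZT),YT,ZT]
S0=np.array([.5533,.0186,0])
def tcp(s,z=.026):   # TCP for the front tip corner at s along AX from the stand's first centre, height z
    return S0+s*AX+[0,0,z]+.018*ZT+.008*TILT[:,0]
E
python3 - <<'E'
from h import *
print(TILT.round(3),tcp(-.07),[robot.ik(tcp(s),TILT) is not None for s in(-.07,.03,.045)])
robot.gripper_to(.075)
s=robot.get_state();p=s["ee_pos"]
robot.move_linear([p[0],p[1],.11],velocity=.15)
robot.move_ptp(tcp(-.085,.11),TILT)
robot.gripper_to(.04)
s=robot.get_state();print(s["time"],s["ee_pos"],s["qpos"],s["opening"])
c,im=snap("top","t4")
_,w=snap("scene","s4")
cv2.imwrite("pics/c4.png",np.hstack([cv2.resize(im[165:305,280:390],(330,420)),cv2.resize(w[190:300,250:420],(470,420))]))
E
```

```text
[[-0.956  0.144  0.256]
 [ 0.139  0.99  -0.037]
 [-0.259  0.    -0.966]] [0.48099667 0.02914791 0.00654278] [True, True, True]
17.5333 [0.46618943 0.03132551 0.09056126] [ 0.8982299   0.36280977 -1.23035323  2.2605868   0.78778435  0.65250855
  0.54218399] 0.04054409519043199
```

View pics/c4.png

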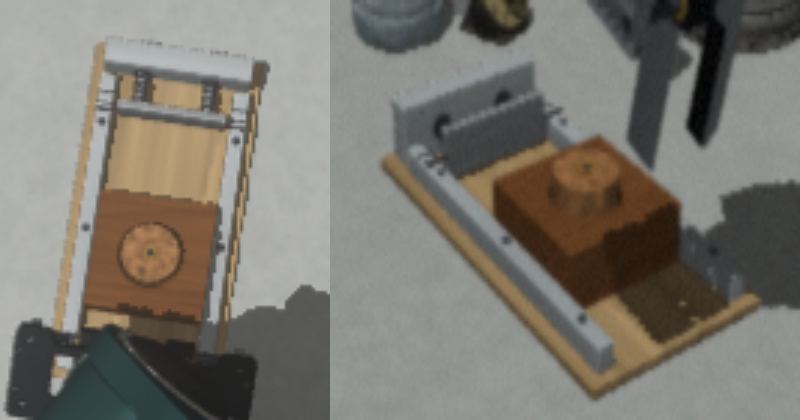

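The inlay sits flat and free in the recess, and the stop is at rest at the far end. Now push: lower behind the near face, slide to the stop with a force guard, then advance.

Run:
```python
from h import *
def f(): s=robot.get_state();return s["force"]@AX,(s["ee_pos"]-tcp(0))@AX,s
robot.move_linear(tcp(-.075),velocity=.12)
a=f();print("free",a[0],a[2]["force"],a[2]["time"])
print(robot.move_linear(tcp(-.045),velocity=.04,threshold=6));b=f();print("slide",b[0],b[1])
print(robot.move_linear(tcp(.015),velocity=.05,threshold=6));b=f();print("slide",b[0],b[1],b[2]["force"])
hit=robot.move_linear(tcp(.040),velocity=.015,threshold=3)
b=f();print("stop",hit,b[0],b[1],b[2]["force"],b[2]["time"],b[2]["qpos"])
```

```text
free -0.11267784516228059 [-0.08857233  0.17341301  0.06038535] 18.4917
False
slide 0.1310756637885033 -0.045122050175673674
False
slide -0.5925932936299915 0.014940672964481518 [-0.67122302 -0.49598977  1.05688711]
stop True -0.3981221172433088 0.022428043765415455 [-0.34170527  0.41561044  0.8448949 ] 21.5 [ 0.61273969  0.65556342 -0.91150654  2.07323926  1.09645072  0.65024065
  0.39483307]
```

Run:
```python
from h import *
def f(): s=robot.get_state();return s["force"]@AX,(s["ee_pos"]-tcp(0))@AX,s
for k in range(10):
    robot.move_linear(tcp(.024+.0015*k),velocity=.02)
    b=f();print(round(b[1],4),round(b[0],2),round(b[2]["time"],2))
    if b[0]<-5.5: break
```

```text
0.0237 -3.59 21.75
0.025 -5.05 22.0
0.0264 -5.9 22.25
```

The stop picks up at s≈0.0238, as the preload and slope show. I'll go to about 10 mm of travel and check the pointers.

Run:
```python
from h import *
robot.move_linear(tcp(.0345),velocity=.012);robot.pause(.3)
s=robot.get_state();print((s["ee_pos"]-tcp(0))@AX,s["force"]@AX,s["force"],s["time"])
c,w=snap("wrist","w5");np.save("w5.npy",c,allow_pickle=True);_,t=snap("top","t5");_,q=snap("scene","s5")
cv2.imwrite("pics/c5.png",np.vstack([np.hstack([cv2.resize(t[170:250,300:380],(300,300),interpolation=2),cv2.resize(q[190:290,260:400],(420,300),interpolation=2)]),cv2.resize(w[240:480,:],(720,270))]))
```

```text
0.03320105257223213 -11.430902009414416 [-11.4786649    0.50200173   3.91992448] 23.325
```

View pics/c5.png

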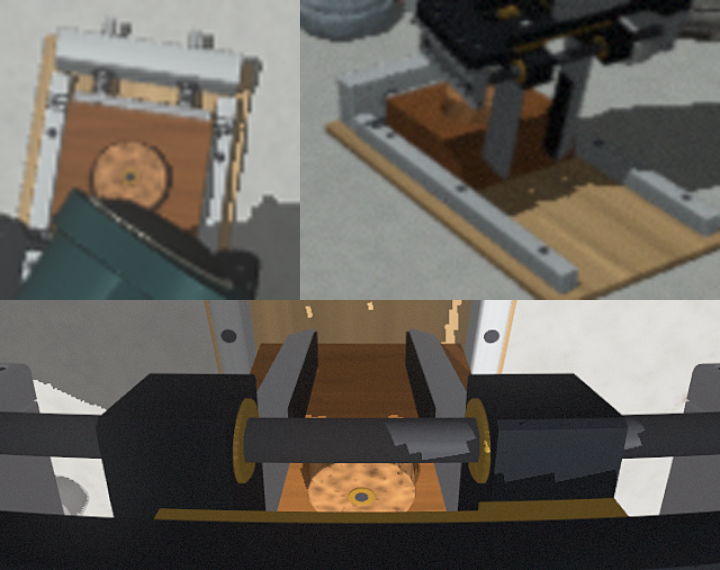

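The inlay is still seated and free, and the stand is on the stop. The pointers need a bigger view.

Run:
```python
from h import *
a=cv2.imread("pics/t5.png");b=cv2.imread("pics/t4.png");f=lambda i,x:cv2.resize(i[180:220,x:x+30],(390,295) if 0 else (300,400),interpolation=cv2.INTER_CUBIC)[:290]
g=lambda i:cv2.resize(i[185:217,306:370],(780,295),interpolation=cv2.INTER_CUBIC)
cv2.imwrite("pics/c6.png",np.vstack([g(b),g(a)]))
```

```text
(no output)
```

View pics/c6.png

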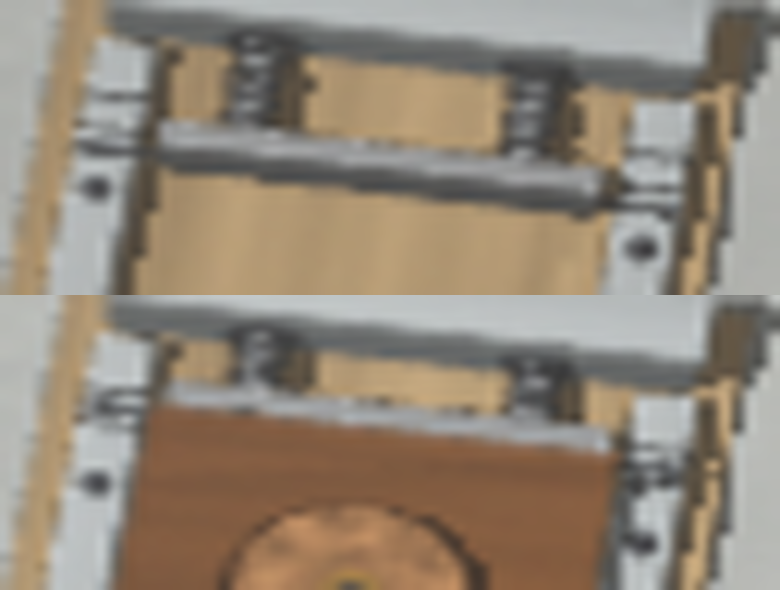

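In the lower strip the pointers are just short of mid-gap. From the plate edge, rows 122 to 87, I estimate about 9.6 mm of travel, which matches 9.5 mm from the arm. I'll advance the remaining ~2.3 mm and measure the plate edge to sub-pixel in the top view.

```bash
cat >> h.py <<'E'
def edge(im,c):  # plate's far edge (saturated wood -> grey), sub-pixel, on the top face z=.043
    S=cv2.cvtColor(im,cv2.COLOR_BGR2HSV)[:,:,1].astype(float);out=[]
    for u in range(333,347):
        col=S[188:203,u];r=[i for i in range(1,14) if col[i]>=60>col[i+1]]
        if r: i=r[-1] if len(r)==1 else r[0];out.append((u,188+i+(col[i]-60)/(col[i]-col[i+1])))
    P=ray(c,out,.043)@AX;return np.median(P),P.std(),len(out)
E
python3 - <<'E'
from h import *
c=robot.camera_info("top")
e=[edge(cv2.imread(f"pics/{n}.png"),c) for n in("t4","t5")];print(e,"travel t5",e[1][0]-e[0][0])
robot.move_linear(tcp(.0371),velocity=.01);robot.pause(.6)
for i in range(2):
    s=robot.get_state();print((s["ee_pos"]-tcp(0))@AX,s["force"]@AX,s["force"],s["time"]);robot.pause(.3)
_,t=snap("top","t6");x=edge(t,c);print(x,"travel",x[0]-e[0][0])
E
```

```text
[(np.float64(0.6786113316985489), np.float64(0.0003262390203458297), 14), (np.float64(0.6887404188616104), np.float64(0.00036051605310860065), 14)] travel t5 0.01012908716306149
0.03568506681423627 -13.063694354105376 [-13.05240989   1.02522896   6.29761992] 24.4833
0.035672425605827035 -12.73329121328767 [-12.7213777    1.00556752   4.08564165] 24.7833
(np.float64(0.6911336774584911), np.float64(0.0002896741729366476), 14) travel 0.012522345759942155
```

Vision says 12.5 mm and the arm 11.9 mm, so it is at 12 mm within error. One last look.

Run:
```python
from h import *
a=cv2.imread("pics/t6.png")
cv2.imwrite("pics/c7.png",cv2.resize(a[178:226,300:374],(800,519),interpolation=cv2.INTER_CUBIC))
```

```text
(no output)
```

View pics/c7.png

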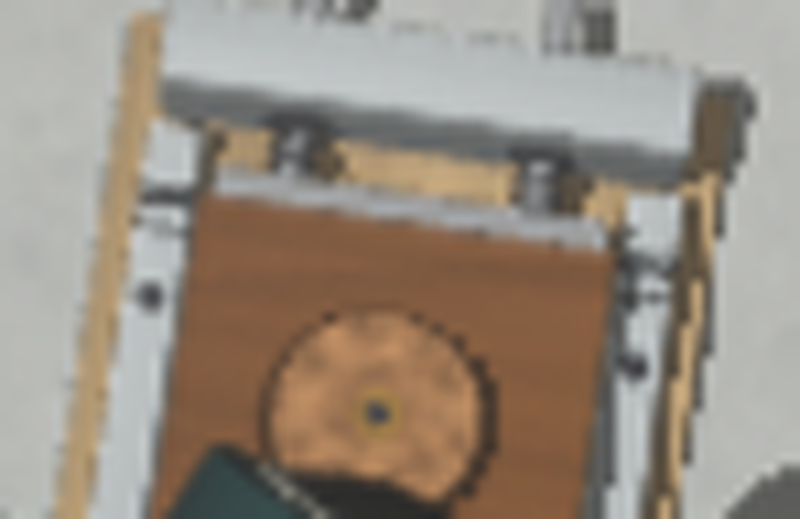

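The pointers look close to mid-gap but blurred, so I'll check intensity profiles along the rails numerically. This uses the saved frames only.

Run:
```python
from h import *
C=robot.camera_info("top");K=np.array([[C["fx"],0,C["cx"]],[0,C["fy"],C["cy"]],[0,0,1]])
xs=np.arange(.66,.706,.002)
print("AXpos",(xs*1000).astype(int))
y0=S0@YT
for side in(1,-1):
  for n in("t4","t5","t6"):
    im=cv2.cvtColor(cv2.imread(f"pics/{n}.png"),cv2.COLOR_BGR2GRAY).astype(np.float32);acc=0
    ys=side*np.arange(.053,.061,.001)
    for y in ys:
        P=np.array([x*AX+(y0+y)*YT+[0,0,.024] for x in xs])
        q=cv2.projectPoints(P,C["rvec"],C["tvec"],K,C["dist"])[0].reshape(1,-1,2).astype(np.float32)
        acc=acc+cv2.remap(im,q,None,cv2.INTER_LINEAR)[0]
    print(side,n,(acc/len(ys)).astype(int))
```

```text
AXpos [660 662 664 666 668 670 672 674 676 678 680 682 684 686 688 690 692 694
 696 698 700 702 704]
1 t4 [109 121 151 178 170 128 100 133 145 147 164 178 170 147 123 169 180 180
 180 179 174 161 129]
1 t5 [113 127 158 187 188 189 188 183 162 147 140 105 125 138 130 177 189 189
 188 186 183 169 136]
1 t6 [113 126 158 187 188 189 188 183 162 155 169 171 113  95 125 177 189 189
 188 187 183 169 136]
-1 t4 [141 147 165 170 167 141  96 122 118 106 142 166 168 154 126 150 167 166
 167 174 176 170 136]
-1 t5 [ 91  89 106 117 123 125 124 107  91  83  96  93 111 139 117 141 165 172
 175 182 184 178 142]
-1 t6 [ 91  89 106 117 122 124 123 107  91  86 106 103  90  83 101 132 148 147
 172 182 185 178 142]
```

The rail profiles put the lines at 677.5 and 687.8, and the pointers corrected for parallax give about 12.5 mm. All measures agree at 12–12.5 mm, mid-gap, with the push steady at about 13 N and the inlay free. Handing in.

Run:
```python
from h import *
print(robot.get_state()["force"],robot.get_state()["time"]);print(robot.sign_off())
```

```text
[-12.51198119   0.9946768    4.82542701] 25.1333
the job is handed in; nothing more can be done
None
```

The round inlay lies flat and free in the recess, and the arm is pressing the pot stand steadily against the stop at about 12–12.5 mm, mid-gap between the lines; I handed the job in at 25 s, and no verdict has come back.

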